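# Hold the cover's hinge leaf in line with the housing's knuckles

## Task

Two loose steel hinge leaves lie on the bench; take the one whose short knuckle fits the gap between the two knuckles on the aluminium housing, and bring it in level so that all three knuckle holes line up, its plate reaching out away from the housing, ready for the hinge pin to be slid straight through. Keep holding it there in the gripper alone, not resting on or pressing against the housing: the job finishes while you hold it, without letting go. Leave the other leaf and everything else on the bench where they are.

Things in the scene. Friction and masses are not known exactly. Their poses are not given: they have to be found in the camera images.
- leaf: the hinge leaf to use, loose plain steel, about 0.22 kg. Lying flat: a plate 52 mm (x) by 60 mm (y), 5 mm thick, with an upright flange on top 36 mm long (along x), 12 mm thick (along y), reaching from 5 to 38 mm above the underside, to be pinched across y. At +x a tongue and a knuckle (tube along y, outer diameter 22, bore 12, length 30 mm). Origin on the underside, below the middle of the flange. The plate spans x -24 to +28 mm, the tongue to +42 mm. z points up
- leaf_bore (a point): centre of the leaf's knuckle bore, at (45, 0, 11) mm in the leaf's frame; y runs along the bore; axes as the leaf's
- housing: aluminium housing screwed to the bench, 80 mm (x) by 130 mm (y) by 60 mm high, origin under its centre. Its -x side faces roughly to the robot; a fixed hinge leaf lies on its top and overhangs that side with two knuckles (tubes along y, outer diameter 22, bore 12, each 24 mm long) that leave a 38 mm gap between them, open from above, below and the front. Small foot tabs at +y and -y, out to 86 mm
- housing_axis (a point): on the hinge axis, midway between the two fixed knuckles: (-60, 0, 72) mm in the housing's frame, 20 mm in front of its face; y runs along the holes, x points into the housing. The fixed tongues stand 61 to 66 mm above the bench. The leaf belongs here with its bore centre on this point and its axes parallel to these (plate towards -x, level)
- spare: the other loose steel leaf, same plate and flange but its knuckle is 52 mm long, too long for the gap; origin as for the leaf; leave it
- pin: hinge pin, steel, diameter 8 mm, 90 mm long with a small head, standing in its stand; origin at its foot; leave it
- pin_stand: black stand of the pin, 40 mm square base, 22 mm high, origin under its centre; leave it
- standoff_a: upright aluminium standoff, diameter 22 mm, 50 mm high, near the leaves; origin under its centre; leave it
- standoff_b: upright aluminium standoff, diameter 22 mm, 42 mm high; origin under its centre; leave it
- module: small aluminium box, 64 by 79 mm, 30 mm high; origin under its centre; leave it
- screwdriver: screwdriver lying on the bench; leave it
- flask: amber bottle, diameter 56 mm, 130 mm high; origin under its centre; leave it
- tub: white tub, diameter 70 mm, 50 mm high; origin under its centre; leave it
Not all that is in view belongs to the job. Leave any blue or yellow look-alike of the leaf alone.

How it is judged:
On the way:
1. the leaf with the short knuckle is lifted clear of the bench in the fingers (height (world z) of leaf above 0.02 m and contact force between leaf and the fingers above 1 N), for 0.2 s.
At the end, for the whole second after the job is handed in: Leaf held in the fingers, at rest, level within 0.2 rad, plate away from the housing, pressing on it under 1 N; its bore centre within 3 mm of the fixed holes' axis in height and depth, within 5 mm of mid-gap, parallel within 0.1 rad (x of leaf_bore in the frame of housing_axis between -0.003 and 0.003 m and z of leaf_bore in the frame of housing_axis between -0.003 and 0.003 m and y of leaf_bore in the frame of housing_axis between -0.005 and 0.005 m and angle between the y axis of leaf_bore and the y axis of housing_axis, either way round below 0.1 rad and angle between leaf's own z axis and vertical below 0.2 rad and x of leaf in the frame of housing_axis below -0.03 m and contact force between leaf and the fingers above 1 N and contact force between leaf and housing below 1 N and linear speed of leaf below 0.02 m/s); the arm keeps its last pose, push and grip.
It fails at once if the other leaf was moved (distance of spare from where it was at the start of the episode above 0.015 m).
It fails at once if something else on the bench was moved (distance of any of pin, pin_stand, standoff_a, standoff_b, module, screwdriver, flask, tub from where it was at the start of the episode above 0.015 m).
It also fails if it takes over 32 s, if anything falls off the work surface, if the arm or the gripper's body presses on something with over 40 N, if the wrist force passes 120 N, or if a joint passes its speed limit or range.

## Robot

A 6-joint arm with a two-finger parallel gripper is mounted at the origin on the work surface. World frame = base frame: x ahead of the robot, y to its left, z up, the work surface at z = 0. Lengths are in m, angles in rad, forces in N, time in s.
With the tool pointing down it reaches from about 0.4 to 0.825 m from the base axis. Payload 7 kg.
Tool frame: the origin (TCP) lies at the very end of the fingers, on their centre line; the grasp point (between the pads) lies 19 mm behind it; z points along the fingers, y is the direction in which the jaws open and shut (so a half turn about z gives the same grasp; the last joint's range is limited). The gripper opens to 88 mm and grips with 3 to 60 N. Pads are 19 mm wide; open, the fingers measure 130 mm over their backs; the gripper's body (78 mm by 193 mm) begins 47 mm behind the grasp point.
Start: joints at [1.403, 0.359, 0.012, 0, -1.224, -0.288], TCP at [0.297, 0.606, 0.227] pointing down, gripper open.
Joint ranges: [-3.07, 3.07], [-1.43, 2.12], [-1.02, 1.25], [-3.03, 1.67], [-3.05, -0], [-3.03, 3.03]. Speed limits (rad/s): [2.39, 2.39, 3.01, 3.14, 3.14, 3.14].

## Interface

Orientations are given as [roll, pitch, yaw] about the fixed x, y, z axes, in that order (R = Rz(yaw) Ry(pitch) Rx(roll)).
In Python, from station import arm, eyes, job, outline_of gives the robot as it stands.
- The arm moves only by the tool apply_moves, never from a script. Its argument "moves" is a list of rows, each a list of 5 numbers: the opening, from -1 (shut) to 1 (fully open), then the shift along the tool's x, y, z in m, then the turn about the tool's z in rad. A call has 1 to 12 rows; each row shifts and turns the commanded pose from where the row before left it, along the tool's axes as they then stand; what a row does not reach is not made up. A row lasts 1/12 s, in which the tool goes at most 41.7 mm and 7.16 degrees, less where a joint would pass 70% of its speed; a pose out of reach is approached as far as the arm can. A call with a gripper value outside its range is refused whole. The fingers move at their own pace and stop on an object; "newtons" is the grip in N (left out, the last holds). Time passes only in rows, so rows that do not move let the fingers close. It gives the time, the measured TCP pose, the force and the opening at its end, in the units of the state.
- arm.get_state(): the state, without advancing time (a new reading comes with each control period).
- eyes.grab_frame(name): name is "side" or "top"; returns a dict with "color" (400x640x3 uint8, red, green, blue), "z_map" (400x640 float32, m along the optical axis (not along the pixel's ray), 0 where there is no reading), "camera_matrix" (3x3 intrinsics, pixels), "k1" (the pictures are not rectified: a ray, as slopes to the right and down, at radius r is drawn at 1 + k1 r^2 times it, then the intrinsics apply), "extrinsics" (4x4, takes a point from camera to world coordinates). Camera axes: x right, y up, looking along -z (the intrinsics and any distortion apply to the point x, -y, -z); pixel columns grow to the right and rows downward; lengths in m; the calibration is good to about 2 mm. A picture is of the moment at which its call begins.
- job.job_done(): hands the job in, once; it reports no verdict.
Trained networks look in a picture, given as the dict that the camera call returned (one of the last four; its "shot" number tells which), for a name from the list of things; names that differ only in an ending like _2 or _b are one class to them, and where a whole thing is asked for, a point or a joint stands for the part that bears it (a point fixed in the world has none). Each returns a list of dicts, best first, with "score" (0 to 1); they miss things now and then, are a little off and sometimes report something else, mostly with a low value. They report only what shows in the picture. A call takes as long as a camera call. They do not tell look-alikes from the thing itself.
- outline_of(label, picture): "region" (400x640 bool, what is visible of it) and "extent" ([left, top, right, bottom] in pixels, round what is visible of it).
The state is a dict: "t": time; "q": joint angles; "qd": joint speeds; "joint_efforts": joint torques, N m; "eef_pos": TCP position; "ee_rot": TCP orientation; "force": force on the tool from outside, world axes, zero at the start; "moment": the same for the moment, N m; "width": finger opening in m.
Only numpy, scipy, OpenCV 4.12 (cv2) and the standard library are available. Lean on these libraries where they do the work, as an engineer would, in place of code of your own. Each camera call takes 0.05 s, during which the arm holds its last target.

## Working session

There is one attempt and no reset: what is moved stays moved. The work goes in short steps, Python scripts to look and compute and a tool call to move; the robot and the scene stay as the last step left them, time stands still between calls to the robot, and variables do not carry over. Pictures are saved under pics/ and viewed, and the job is handed in when it is done.

Besides the shell and the picture viewer there is one more tool, called after "Call:" as a command line: name --pt "numbers of a row" for each row, then --argument value for the rest. apply_moves: Moves the arm, as the interface text tells. Its arguments: {"type":"object","properties":{"moves":{"type":"array","items":{"type":"array","items":{"type":"number"}}},"newtons":{"type":"number"}},"required":["moves"]}

```bash
mkdir -p pics; ls; python3 - <<'E'
from station import arm, eyes, job, outline_of
import cv2, numpy as np
print(arm.get_state())
for n in ("side","top"):
    f=eyes.grab_frame(n)
    np.savez(f"{n}0.npz",**{k:f[k] for k in("color","z_map","camera_matrix","k1","extrinsics")})
    cv2.imwrite(f"pics/{n}0.png",f["color"][...,::-1])
    print(n,f["camera_matrix"],f["k1"],f["extrinsics"])
    for l in ("leaf","spare","housing","standoff_a","pin","module"):
        for o in outline_of(l,f): print(l,round(o["score"],2),o["extent"],o["region"].sum())
E
```

```text
pics
{'t': 0.0, 'q': array([ 1.40310856e+00,  3.59347321e-01,  1.10432259e-02, -3.57082323e-04,
       -1.22407022e+00, -2.88104042e-01]), 'qd': array([-0.00050972,  0.00042309,  0.00083562, -0.00168087,  0.00065611,
        0.00050471]), 'joint_efforts': array([ 1.42080757e-03, -5.82723856e+01,  2.93050396e+01,  6.99701115e+00,
        7.12331981e-03, -1.60876893e-04]), 'eef_pos': array([0.29692114, 0.605641  , 0.22564021]), 'ee_rot': array([ 3.13998431e+00, -1.26561294e-04, -4.55913315e-01]), 'force': array([ 0.49701947,  0.21821923, -0.40410052]), 'moment': array([-0.02150131,  0.03693705,  0.01674961]), 'width': 0.08772221442245225}
side [[421.80755143   0.         323.01639089]
 [  0.         421.80755143 201.16300361]
 [  0.           0.           1.        ]] -0.10824317313762703 [[ 0.9685435   0.12005729 -0.21796728  0.32792131]
 [-0.24792695  0.54070261 -0.80384881 -0.78860256]
 [ 0.02134757  0.83260251  0.55345943  0.61696613]
 [ 0.          0.          0.          1.        ]]
leaf 0.91 [215.2, 174.2, 245.4, 201.0] 483
leaf 0.71 [250.5, 156.2, 270.7, 174.7] 260
leaf 0.6 [2
[... 454 characters left out ...]
07 [[-0.00128109  0.98601987 -0.16662285  0.35506795]
 [-0.99970641 -0.00529441 -0.02364433 -0.01310461]
 [-0.02419595  0.16654365  0.98573717  1.08007574]
 [ 0.          0.          0.          1.        ]]
leaf 0.93 [230.5, 260.3, 252.8, 292.9] 566
leaf 0.91 [183.1, 226.2, 213.8, 247.8] 586
leaf 0.74 [235.1, 208.3, 260.4, 242.2] 573
spare 0.95 [393.6, 206.9, 427.4, 243.6] 754
housing 0.9 [293.4, 120.5, 355.1, 170.7] 2004
housing 0.61 [430.9, 164.3, 443.7, 176.3] 107
standoff_a 0.67 [234.2, 210.5, 258.9, 243.1] 582
standoff_a 0.62 [431.9, 161.8, 439.8, 173.9] 64
pin 0.49 [203.6, 134.4, 221.9, 155.0] 188
module 0.89 [413.2, 120.4, 447.8, 149.8] 740
module 0.6 [157.8, 164.7, 184.5, 193.6] 636
```

View pics/top0.png

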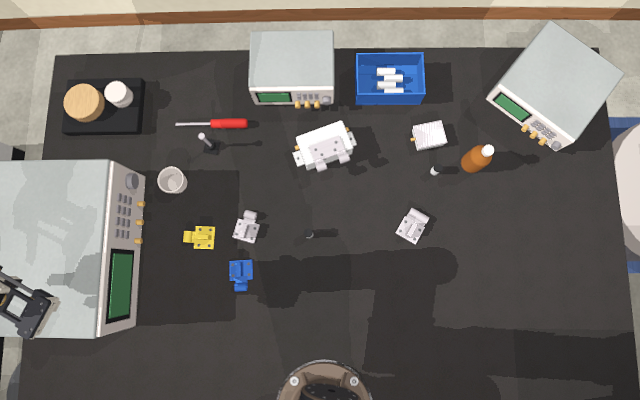

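View pics/side0.png

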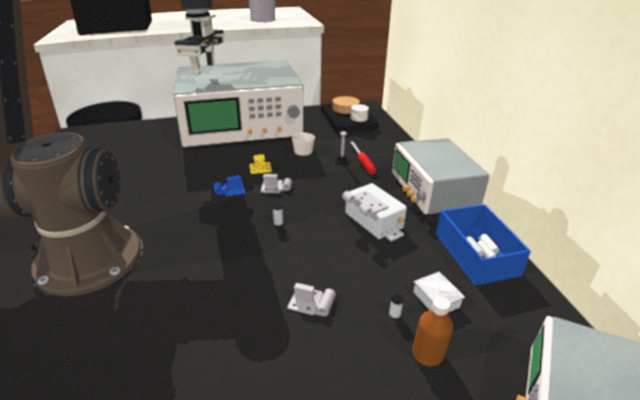

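```bash
python3 - <<'E'
import cv2,numpy as np
f=np.load("top0.npz")["color"][...,::-1]
cv2.imwrite("pics/top_crop.png",cv2.resize(f[195:305,165:325],None,fx=5,fy=5,interpolation=cv2.INTER_CUBIC))
cv2.imwrite("pics/top_h.png",cv2.resize(f[105:185,275:375],None,fx=7,fy=7,interpolation=cv2.INTER_CUBIC))
E
```

```text
(no output)
```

View pics/top_crop.png

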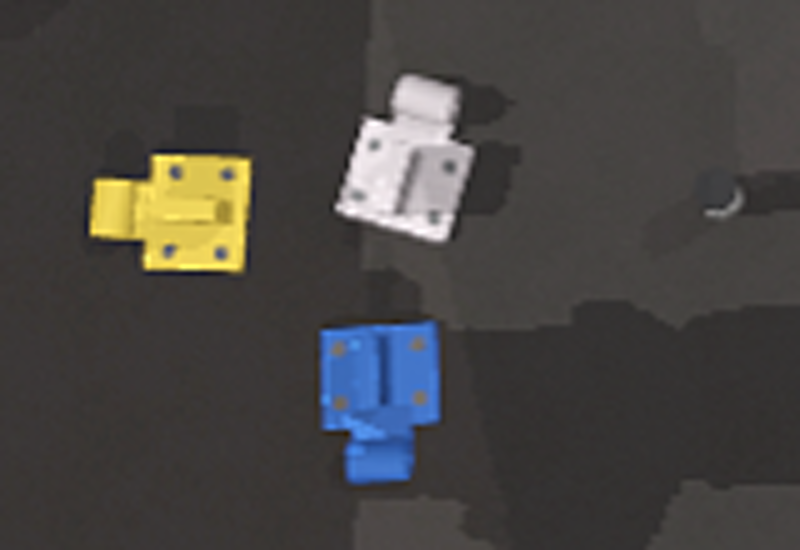

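View pics/top_h.png

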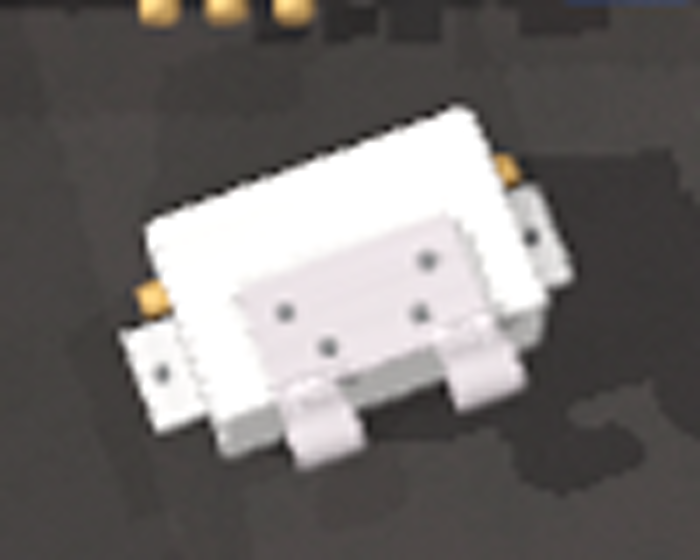

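The bench shows four leaf-shaped things in the top view:
- White, short knuckle, at (246,227).
- White, long knuckle (the spare), at (411,226).
- Blue, at (241,275).
- Yellow, at (200,237).

By the description I choose (246,227): steel, with a knuckle about half the plate width. The close crop confirms this. The housing is at (324,147), with its knuckles facing down-right.

```bash
cat > h.py <<'E'
import numpy as np, cv2
def cloud(f):
    K=f["camera_matrix"];k1=float(f["k1"]);T=f["extrinsics"];z=f["z_map"]
    v,u=np.mgrid[0:z.shape[0],0:z.shape[1]].astype(np.float64)
    pts=np.stack([u,v],-1).reshape(-1,1,2)
    n=cv2.undistortPoints(pts,K,np.array([k1,0,0,0,0]),None,None,None).reshape(*z.shape,2) if False else cv2.undistortPoints(pts,K,np.array([k1,0,0,0,0])).reshape(*z.shape,2)
    P=np.stack([n[...,0]*z,-n[...,1]*z,-z],-1)
    return P@T[:3,:3].T+T[:3,3]
def proj(f,W):
    T=f["extrinsics"];C=(np.asarray(W)-T[:3,3])@T[:3,:3]
    C=C*np.array([1,-1,-1])
    return cv2.projectPoints(C.reshape(-1,1,3),np.zeros(3),np.zeros(3),f["camera_matrix"],np.array([float(f["k1"]),0,0,0,0]))[0].reshape(-1,2)
def rz(a): c,s=np.cos(a),np.sin(a); return np.array([[c,-s,0],[s,c,0],[0,0,1]])
E
python3 - <<'E'
from h import *
for n,boxes in (("top",dict(leaf=(228,200,268,250),spare=(385,200,435,250),house=(285,112,365,180))),("side",dict(leaf=(255,170,297,198),house=(335,175,415,245)))):
    f=np.load(n+"0.npz");P=cloud(f)
    print(n,"bench z", np.percentile(P[250:330,320:400,2] if n=="top" else P[230:280,200:280,2],[5,50,95]), (f["z_map"]==0).mean())
    for k,(a,b,c,d) in boxes.items():
        Q=P[b:d,a:c].reshape(-1,3); Q=Q[(Q[:,2]>0.006)&(Q[:,2]<.1)]
        print(k,len(Q),Q.mean(0).round(4),np.percentile(Q[:,2],[5,20,50,80,95,99]).round(4))
f=np.load("top0.npz");P=cloud(f)
np.set_printoptions(linewidth=250)
print((P[206:246,230:264,2]*1000).round().astype(int))
E
```

```text
top bench z [-0.00392594 -0.00066161  0.00252395] 0.0040546875
leaf 263 [0.4617 0.2033 0.0203] [0.0063 0.0077 0.0185 0.0357 0.0389 0.0409]
spare 322 [ 0.4664 -0.2359  0.0202] [0.0065 0.0093 0.019  0.0333 0.0382 0.0402]
house 1889 [ 0.662  -0.0031  0.0606] [0.0351 0.0587 0.0617 0.0658 0.0792 0.0825]
side bench z [-0.00176097  0.00034674  0.00237059] 0.00401953125
leaf 256 [0.4592 0.2009 0.0208] [0.0063 0.01   0.02   0.0316 0.0377 0.0394]
house 2409 [ 0.6792 -0.0133  0.0492] [0.0117 0.0287 0.0595 0.0654 0.0766 0.0819]
[[-4 -2 -1 ...  0  0  0]
 [ 1 -1 -1 ...  0 -3 -3]
 [ 1 -5 -4 ...  0  3 -1]
 ...
 [-2  0  1 ... -2 -3  0]
 [-4 -3 -2 ... -1  2 -3]
 [-3  2 -2 ... -2 -2 -3]]
```

```bash
cat > fit.py <<'E'
from h import *
from scipy.optimize import minimize
B=lambda *a:("b",np.array(a[0::2])/1e3,np.array(a[1::2])/1e3)
C=lambda x,z,y0,y1:("c",np.array([x,z,y0,y1])/1e3)
LEAF=[B(-24,28,-30,30,0,5),B(-18,18,-6,6,5,38),B(28,42,-15,15,0,5),C(45,11,-15,15)]
SPARE=LEAF[:3]+[C(45,11,-26,26)]
HOUSE=[B(-40,40,-65,65,0,60),B(-40,2,-43,43,60,66),B(-57,-40,19,43,61,66),B(-57,-40,-43,-19,61,66),C(-60,72,19,43),C(-60,72,-43,-19),B(-14,14,-86,86,0,6)]
def cast(o,d,prims):
    """nearest t>0 along rays"""
    best=np.full(len(d),np.inf)
    for p in prims:
        if p[0]=="b":
            with np.errstate(all="ignore"):
                a=(p[1]-o)/d;b=(p[2]-o)/d
            lo=np.minimum(a,b).max(1);hi=np.maximum(a,b).min(1)
            t=np.where(lo<hi,lo,np.inf)
        else:
            x,z,y0,y1=p[1]; ox=o[...,0]-x;oz=o[...,2]-z;dx=d[:,0];dz=d[:,2]
            A=dx*dx+dz*dz;Bb=ox*dx+oz*dz;D=Bb*Bb-A*(ox*ox+oz*oz-.011**2)
            s=np.sqrt(np.maximum(D,0));l1=(-Bb-s)/A;h1=(-Bb+s)/A
            a=(y0-o[1])/d[:,1];b=(y1-o[1])/d[:,1]
            lo=np.maximum(l1,np.minimum(a,b));hi=np.minimum(h1,np.maximum(a,b))
            t=np.where((D>0)&(lo<hi),lo,np.inf)
        best=np.minimum(best,t)
    return best
def rays(f,box,sub=1):
    a,b,c,d=box
    v,u=np.mgrid[b:d,a:c].astype(float)
    n=cv2.undistortPoints(np.stack([u,v],-1).reshape(-1,1,2),f["camera_matrix"],np.array([float(f["k1"]),0,0,0,0])).reshape(-1,2)
    D=np.c_[n[:,0],-n[:,1],-np.ones(len(n))]
    return f["extrinsics"][:3,3],D@f["extrinsics"][:3,:3].T, f["z_map"][b:d,a:c].ravel()
def loss(p,R,prims,zoff,clip=.008,R3=None,floor=True):
    M=rz(p[2]) if R3 is None else R3(p)
    t0=np.array([p[0],p[1],zoff])
    tot=0;n=0
    for o,d,z in R:
        t=cast((o-t0)@M,d@M,prims)
        if floor:t=np.minimum(t,-o[2]/d[:,2])
        else:
            pass
        ok=(z>0)&np.isfinite(t)
        r=np.minimum(np.abs(t-z)[ok],clip)
        tot+=(r**2).sum();n+=ok.sum()
    return tot/n*1e6
def fit(R,prims,init,zoff=0):
    best=None
    for dy in (-.15,0,.15):
        s=np.array(init)+[0,0,dy]
        sim=np.array([s,s+[.008,0,0],s+[0,.008,0],s+[0,0,.15]])
        m=minimize(loss,s,(R,prims,zoff),method="Nelder-Mead",options=dict(initial_simplex=sim,xatol=5e-5,fatol=1e-3,maxiter=300))
        if best is None or m.fun<best.fun:best=m
    return best
E
python3 - <<'E'
from fit import *
F={n:np.load(n+"0.npz") for n in("top","side")}
bx={"leaf":dict(top=(226,200,270,252),side=(250,168,300,202)),"spare":dict(top=(385,198,437,252),side=(275,272,350,325)),"house":dict(top=(280,108,372,184),side=(330,172,420,250))}
for k,pr,i in (("leaf",LEAF,(.455,.205,-.2)),("spare",SPARE,(.455,-.23,-.4)),("house",HOUSE,(.67,0,.4))):
    for cams in (("top",),("side",),("top","side")):
        R=[rays(F[c],bx[k][c]) for c in cams]
        m=fit(R,pr,i); print(k,cams,m.x.round(4),round(m.fun,2))
    if 1:
        for c in cams:
            im=F[c]["color"][...,::-1].copy(); a,b,e,d=bx[k][c]
            M=rz(m.x[2]);t0=np.array([m.x[0],m.x[1],0])
            o,dd,z=rays(F[c],bx[k][c])
            t=cast((o-t0)@M,dd@M,pr); t=np.minimum(t,-o[2]/dd[:,2])
            zr=t.reshape(d-b,e-a); g=np.abs(zr-F[c]["z_map"][b:d,a:e])
            crop=cv2.resize(im[b:d,a:e],None,fx=6,fy=6,interpolation=cv2.INTER_CUBIC)
            hit=np.isfinite(cast((o-t0)@M,dd@M,pr)).reshape(d-b,e-a).astype(np.uint8)
            cs,_=cv2.findContours(cv2.resize(hit,None,fx=6,fy=6,interpolation=cv2.INTER_LINEAR),cv2.RETR_EXTERNAL,cv2.CHAIN_APPROX_NONE)
            cv2.drawContours(crop,cs,-1,(0,0,255),1)
            e2=cv2.resize(np.clip(g*12000,0,255).astype(np.uint8),None,fx=6,fy=6,interpolation=cv2.INTER_NEAREST)
            out=np.hstack([crop,cv2.cvtColor(e2,cv2.COLOR_GRAY2BGR)])
            s=min(1,780/out.shape[1]);cv2.imwrite(f"pics/f_{k}_{c}.png",cv2.resize(out,None,fx=s,fy=s))
E
```

```text
leaf ('top',) [ 0.4457  0.2089 -0.2801] 4.87
leaf ('side',) [ 0.4478  0.2075 -0.262 ] 8.84
leaf ('top', 'side') [ 0.4478  0.2083 -0.2877] 7.12
spare ('top',) [ 0.4462 -0.2251 -0.5431] 5.08
spare ('side',) [ 0.4478 -0.2243 -0.5357] 3.57
spare ('top', 'side') [ 0.4467 -0.2251 -0.543 ] 4.62
house ('top',) [ 0.672  -0.001   0.3582] 6.05
house ('side',) [ 0.6723 -0.001   0.3444] 10.62
house ('top', 'side') [ 0.6721 -0.001   0.3559] 8.42
```

```bash
python3 - <<'E'
import cv2,numpy as np
ims=[cv2.imread(f"pics/f_{k}_{c}.png") for k in("leaf","house") for c in("top","side")]
ims=[cv2.resize(i,(395,int(i.shape[0]*395/i.shape[1]))) for i in ims]
h=lambda a,b:np.hstack([cv2.copyMakeBorder(i,0,max(a.shape[0],b.shape[0])-i.shape[0],0,0,0) for i in(a,b)])
cv2.imwrite("pics/fits.png",np.vstack([h(*ims[:2]),h(*ims[2:])]))
E
```

```text
(no output)
```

View pics/fits.png

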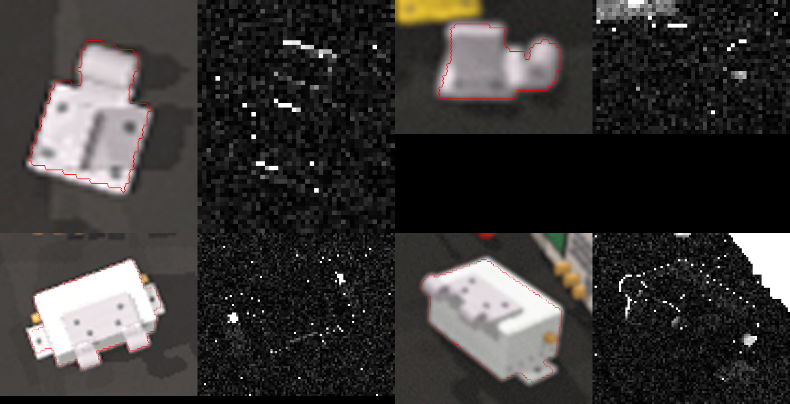

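Call:
apply_moves --pt "1 0 0 0 -0.09" --pt "1 0 0 0 -0.09" --pt "1 0.0236 0.031 0 0" --pt "1 0.0236 0.031 0 0" --pt "1 0.0236 0.031 0 0" --pt "1 0.0236 0.031 0 0" --pt "1 0.0236 0.031 0 0" --pt "1 0.0236 0.031 0 0" --pt "1 0.0236 0.031 0 0" --pt "1 0.0236 0.031 0 0" --pt "1 0.0236 0.031 0 0" --pt "1 0 0 0 0" --newtons 40

```text
t: 1.7
eef_pos: [0.4264, 0.2748, 0.227]
ee_rot: [3.141, -0.0, -0.279]
force: [-0.3, 0.6, -0.2]
width: 0.0876
```

Call:
apply_moves --pt "1 0.0225 0.029 0 0" --pt "1 0.0225 0.029 0 0" --pt "1 0 0 0.04 0" --pt "1 0 0 0.04 0" --pt "1 0 0 0.04 0" --pt "1 0 0 0.03 0" --pt "1 0 0 0 0" --pt "1 0 0 0 0"

```text
t: 2.37
eef_pos: [0.4527, 0.2111, 0.0761]
ee_rot: [3.139, 0.001, -0.276]
force: [-0.1, -0.3, 0.6]
width: 0.0875
```

```bash
python3 - <<'E'
from station import arm, eyes
import cv2
s=arm.get_state(); print(s["eef_pos"],s["ee_rot"],s["force"])
ims=[]
f=eyes.grab_frame("side");cv2.imwrite("pics/s1.png",cv2.resize(f["color"][120:220,220:350,::-1],None,fx=6,fy=6))
E
```

```text
[0.45267222 0.21111399 0.07608616] [ 3.13851549e+00  1.16813211e-03 -2.75541600e-01] [-0.08446512 -0.33712363  0.63866738]
```

View pics/s1.png

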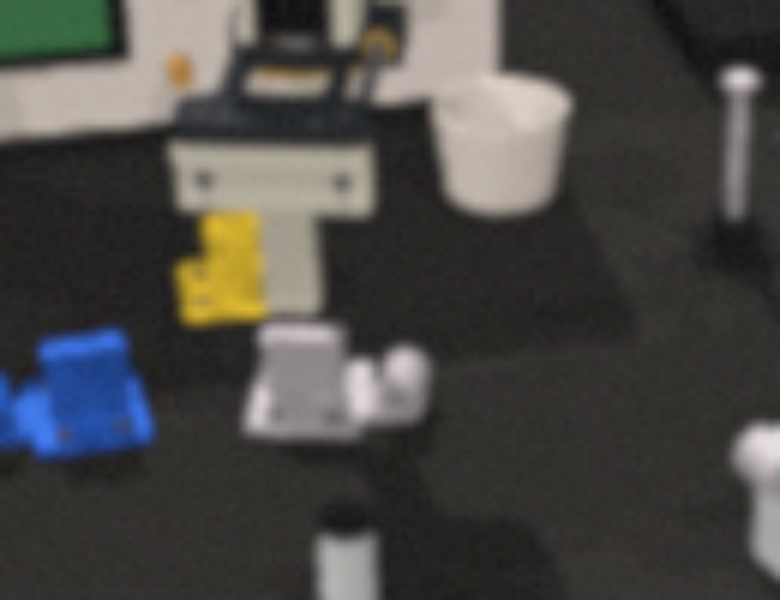

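The side view shows the finger directly above the flange (crop 300,300), with the standoff, tub and pin clear. I correct about 4 mm, lower and close.

Call:
apply_moves --pt "1 0.002 0.004 0.02 0" --pt "1 0 0 0.025 0" --pt "1 0 0 0.02 0" --pt "1 0 0 0 0" --pt "1 0 0 0 0"

```text
t: 2.83
eef_pos: [0.4548, 0.2082, 0.0131]
ee_rot: [-3.141, -0.001, -0.275]
force: [-0.3, -0.1, 0.6]
width: 0.0877
```

Call:
apply_moves --pt "1 0 0.0015 0.002 0" --pt "-1 0 0 0 0" --pt "-1 0 0 0 0" --pt "-1 0 0 0 0" --pt "-1 0 0 0 0" --pt "-1 0 0 0 0" --pt "-1 0 0 0 0" --pt "-1 0 0 0 0" --pt "-1 0 0 0 0" --pt "-1 0 0 0 0"

```text
t: 3.67
eef_pos: [0.4534, 0.2058, 0.0095]
ee_rot: [3.141, 0.0, -0.276]
force: [-0.3, 0.4, 0.3]
width: 0.0335
```

Call:
apply_moves --pt "-1 0 0 0 0" --pt "-1 0 0 0 0" --pt "-1 0 0 0 0" --pt "-1 0 0 0 0" --pt "-1 0 0 0 0" --pt "-1 0 0 0 0"

```text
t: 4.17
eef_pos: [0.4533, 0.2057, 0.0095]
ee_rot: [3.141, 0.0, -0.276]
force: [-0.4, -1.2, -0.4]
width: 0.0121
```

Call:
apply_moves --pt "-1 0 0 -0.02 0" --pt "-1 0 0 -0.03 0" --pt "-1 0 0 -0.035 0" --pt "-1 0 0 -0.035 0" --pt "-1 0 0 -0.02 0" --pt "-1 0 0 0 -0.08" --pt "-1 0 0 0 -0.11" --pt "-1 0 0 0 -0.11" --pt "-1 0 0 0 -0.11" --pt "-1 0 0 0 -0.11" --pt "-1 0 0 0 -0.11" --pt "-1 0 0 0 0"

```text
t: 5.17
eef_pos: [0.453, 0.2057, 0.1491]
ee_rot: [-3.142, 0.001, 0.359]
force: [-0.4, -0.2, -2.2]
width: 0.0116
```

Call:
apply_moves --pt "-1 -0.0032 0.02 0 0" --pt "-1 -0.0032 0.035 0 0" --pt "-1 -0.0032 0.036 0 0" --pt "-1 -0.0032 0.036 0 0" --pt "-1 -0.0032 0.036 0 0" --pt "-1 -0.0032 0.036 0 0" --pt "-1 -0.0032 0.036 0 0" --pt "-1 -0.0032 0.022 0 0" --pt "-1 0 0.013 0 0" --pt "-1 0 0 0 0" --pt "-1 0 0 0 0"

```text
t: 6.08
eef_pos: [0.5228, -0.0569, 0.149]
ee_rot: [-3.141, 0.001, 0.349]
force: [-0.1, 0.5, -2.8]
width: 0.0121
```

```bash
python3 - <<'E'
from station import arm, eyes
import cv2,numpy as np
s=arm.get_state(); print(s["eef_pos"],s["ee_rot"],s["force"],s["width"])
for n in("side","top"):
    f=eyes.grab_frame(n)
    np.savez(f"{n}1.npz",**{k:f[k] for k in("color","z_map","camera_matrix","k1","extrinsics")})
a=np.load("side1.npz")["color"][100:250,280:430,::-1];b=np.load("top1.npz")["color"][100:250,260:410,::-1]
cv2.imwrite("pics/a1.png",cv2.resize(np.hstack([a,b]),(800,400),interpolation=cv2.INTER_CUBIC))
E
```

```text
[ 0.52275302 -0.05686629  0.14903391] [-3.14123077e+00  9.34656906e-04  3.49344365e-01] [-0.07233518  0.52607043 -2.7998444 ] 0.012070599790029503
```

View pics/a1.png

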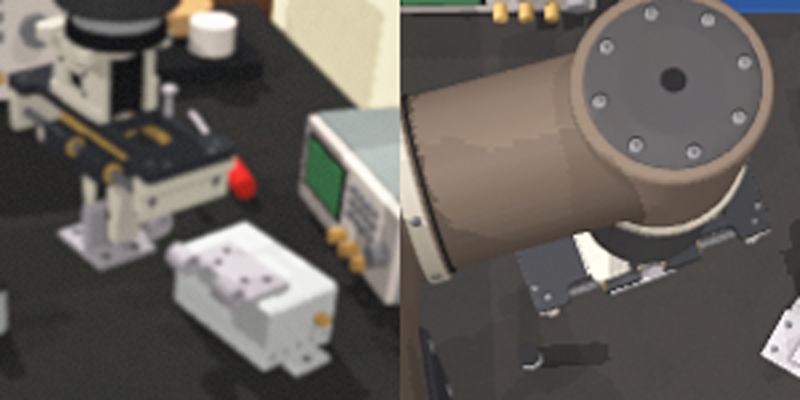

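```bash
cat > hand.py <<'E'
from fit import *
from scipy.spatial.transform import Rotation as Ro
def handfit(f,region,init,box,verbose=True):
    """init: x,y,z,yaw,pitch(about leaf y),roll"""
    a,b,c,d=box
    o,D,z=rays(f,box); m=region[b:d,a:c].ravel()
    me=cv2.erode(region.astype(np.uint8),np.ones((3,3)))[b:d,a:c].ravel()>0
    def L(p):
        M=Ro.from_euler("ZYX",p[3:6]).as_matrix();t0=p[:3]
        t=cast((o-t0)@M,D@M,LEAF); hit=np.isfinite(t)
        r=np.where(hit,np.minimum(np.abs(t-z),.008),.008)
        e=(r[m&(z>0)]**2).sum()
        # model hits, not in mask, and observed is behind the model => silhouette violation
        v=hit&~m&(z>0)&(z>np.where(hit,t,0)+.006)
        e+=v.sum()*.008**2
        return e/m.sum()*1e6 + 1e3*((p[4])**2+p[5]**2)*.2
    best=None
    for s in range(4):
        rng=np.random.default_rng(s)
        p0=np.array(init)+rng.normal(0,1,6)*[.002,.002,.002,.03,.02,.02]*(s>0)
        sim=np.vstack([p0]+[p0+np.eye(6)[i]*[.005,.005,.005,.06,.05,.05][i] for i in range(6)])
        r=minimize(L,p0,method="Nelder-Mead",options=dict(initial_simplex=sim,xatol=3e-5,fatol=1e-3,maxiter=1500))
        if verbose:print(r.x.round(4),round(r.fun,2))
        if best is None or r.fun<best.fun:best=r
    return best
E
python3 - <<'E'
from hand import *
from station import arm, eyes, outline_of
s=arm.get_state();p=s["eef_pos"];yaw=s["ee_rot"][2]
f=eyes.grab_frame("side")
for o in outline_of("leaf",f):
    print(o["score"],o["extent"])
    e=o["extent"]
    if e[0]>290 and 165<e[1]<230 and e[2]<370:
        reg=o["region"];break
np.save("reg1.npy",reg)
i=[p[0]-.007*np.cos(yaw),p[1]-.007*np.sin(yaw),p[2]-.0095,yaw,0,0]
print(np.round(i,4))
b=[int(e[0])-8,int(e[1])-12,int(e[2])+12,int(e[3])+8]
r=handfit(f,reg,i,b)
im=f["color"][...,::-1].copy();im[reg]=im[reg]//2+np.array([0,0,120],np.uint8)
cv2.imwrite("pics/m1.png",cv2.resize(np.hstack([im[b[1]-10:b[3]+10,b[0]-10:b[2]+10],f["color"][b[1]-10:b[3]+10,b[0]-10:b[2]+10,::-1]]),None,fx=5,fy=5))
E
```

```text
0.97 [301.1, 179.7, 343.5, 203.8]
[ 0.5162 -0.0582  0.1398  0.3526  0.      0.    ]
[ 0.5174 -0.0561  0.1395  0.3535  0.0013 -0.0095] 5.19
[ 0.5174 -0.056   0.1395  0.357   0.0006 -0.0056] 5.28
[ 0.5175 -0.056   0.1395  0.3547 -0.0023 -0.0067] 5.15
[ 0.5176 -0.0559  0.1396  0.3514 -0.0039 -0.0013] 5.2
```

View pics/m1.png

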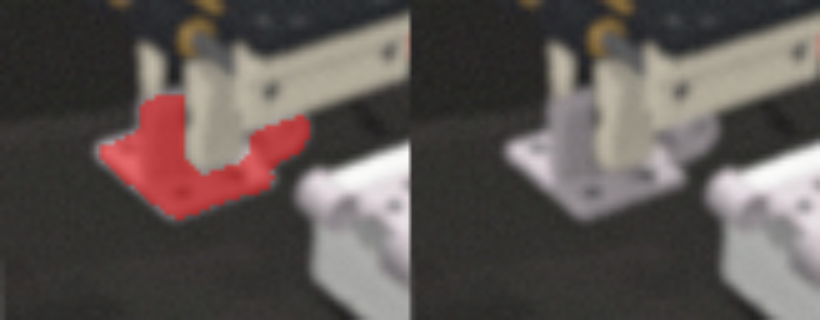

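Call:
apply_moves --pt "-1 0 0 0.02 0" --pt "-1 0 0 0.025 0" --pt "-1 0 0 0.02 0" --pt "-1 0 0 0.0135 0" --pt "-1 0.015 0.001 0 0" --pt "-1 0.015 0.001 0 0" --pt "-1 0 0 0 0" --pt "-1 0 0 0 0"

```text
t: 6.95
eef_pos: [0.5524, -0.0467, 0.0709]
ee_rot: [3.142, 0.0, 0.355]
force: [-0.4, 0.1, -2.9]
width: 0.012
```

```bash
cat > rel.py <<'E'
from hand import *
from station import arm, eyes, outline_of
import sys
tag=sys.argv[1]
s=arm.get_state();p=s["eef_pos"];yaw=s["ee_rot"][2];print("tcp",p.round(4),s["ee_rot"].round(4),s["force"].round(1),s["width"])
f=eyes.grab_frame("side")
np.savez(f"side{tag}.npz",**{k:f[k] for k in("color","z_map","camera_matrix","k1","extrinsics")})
reg=None
for o in outline_of("leaf",f):
    e=o["extent"];print(o["score"],e)
    if reg is None and e[0]>290 and e[1]>165 and e[2]<400 and e[3]<250: reg=o["region"];E=e
i=[p[0]-.007*np.cos(yaw),p[1]-.007*np.sin(yaw),p[2]-.0095,yaw,0,0]
print("kin",np.round(i,4))
np.save(f"reg{tag}.npy",reg)
b=[int(E[0])-8,int(E[1])-12,int(E[2])+12,int(E[3])+8]
r=handfit(f,reg,i,b)
g=dict(np.load("side0.npz"))
# housing from side, x y yaw z, averaged over unobstructed frame 0 
R=[rays(g,(330,172,420,250))]
L=lambda q:loss(q[:3],R,HOUSE,q[3])
h=minimize(L,[.6723,-.001,.35,0],method="Nelder-Mead",options=dict(initial_simplex=np.array([.6723,-.001,.35,0])+np.vstack([np.zeros(4),np.diag([.004,.004,.05,.003])]),xatol=3e-5,fatol=1e-3))
print("house",h.x.round(4),h.fun)
x=r.x;bore=x[:3]+Ro.from_euler("ZYX",x[3:6]).as_matrix()@[.045,0,.011]
hp=np.array([h.x[0],h.x[1],h.x[3]])
for hy in (h.x[2],.356): print("bore in axis frame mm",((rz(hy).T@(bore-hp)-[-.06,0,.072])*1e3).round(2),"dyaw",round(x[3]-hy,3))
im=f["color"][140:230,290:410,::-1].copy();k=6
big=cv2.resize(im,None,fx=k,fy=k,interpolation=cv2.INTER_CUBIC)
o,D,z=rays(f,(290,140,410,230));M=Ro.from_euler("ZYX",x[3:6]).as_matrix()
for MM,t0,pr,col in((M,x[:3],LEAF,(0,0,255)),(rz(h.x[2]),hp,HOUSE,(0,255,0))):
    t=cast((o-t0)@MM,D@MM,pr);hit=np.isfinite(t).reshape(90,120).astype(np.uint8)*255
    cs,_=cv2.findContours((cv2.resize(hit,None,fx=k,fy=k,interpolation=cv2.INTER_LINEAR)>127).astype(np.uint8),cv2.RETR_EXTERNAL,cv2.CHAIN_APPROX_NONE)
    cv2.drawContours(big,cs,-1,col,1)
cv2.imwrite(f"pics/r{tag}.png",big)
E
python3 rel.py 2
```

```text
tcp [ 0.5524 -0.0467  0.0709] [3.1416 0.     0.3552] [-0.4  0.1 -2.9] 0.012019938270387344
0.63 [251.8, 151.9, 274.8, 172.3]
0.61 [309.7, 204.7, 352.2, 227.3]
0.59 [215.4, 177.3, 247.8, 197.9]
0.35 [350.9, 189.9, 406.6, 238.9]
kin [ 0.5458 -0.0491  0.0614  0.3552  0.      0.    ]
[ 0.547  -0.0473  0.0611  0.3691  0.0018 -0.0052] 13.69
[ 0.5472 -0.0473  0.0612  0.3621 -0.0008 -0.0043] 13.79
[ 0.5472 -0.0473  0.0611  0.361  -0.0008 -0.0037] 13.79
[ 0.5472 -0.0473  0.0611  0.36   -0.0022 -0.0066] 13.8
house [ 6.723e-01 -1.200e-03  3.451e-01  5.000e-04] 10.546756405393635
bore in axis frame mm [-28.45   0.18  -0.41] dyaw 0.024
bore in axis frame mm [-28.45   1.14  -0.41] dyaw 0.013
```

View pics/r2.png

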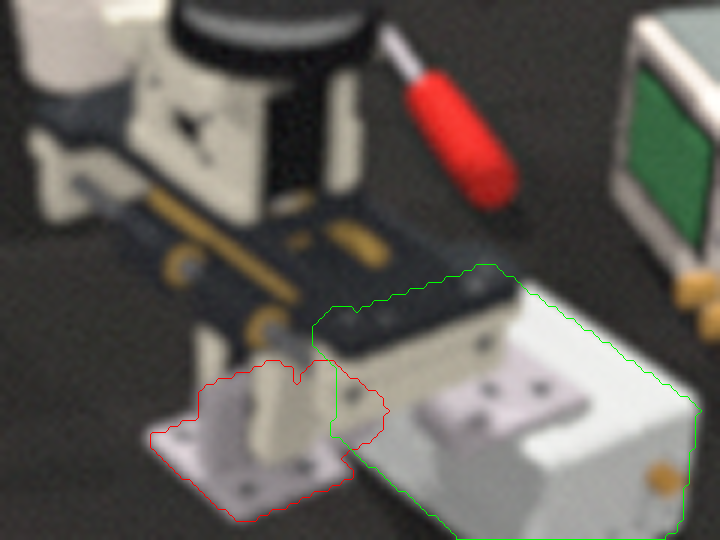

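```bash
python3 - <<'E'
from fit import *
F={n:np.load(n+"0.npz") for n in("top","side")}
bx={"leaf":dict(top=(226,200,270,252),side=(250,168,300,202)),"spare":dict(top=(385,198,437,252),side=(275,272,350,325)),"house":dict(top=(280,108,372,184),side=(330,172,420,250))}
for n in F:
    P=cloud(F[n]).reshape(-1,3)
    ok=(np.abs(P[:,2])<.006)&(P[:,0]>.3)&(P[:,0]<.8)&(np.abs(P[:,1])<.4)&(F[n]["z_map"].ravel()>0)
    Q=P[ok]
    for _ in range(4):
        A=np.c_[Q[:,0]-.55,Q[:,1],np.ones(len(Q))];c=np.linalg.lstsq(A,Q[:,2],rcond=None)[0]
        r=P[:,2]-np.c_[P[:,0]-.55,P[:,1],np.ones(len(P))]@c
        Q=P[ok&(np.abs(r)<.005)]
    print(n,"plane slope x,y, z at .55",c.round(5))
    # correct extrinsics: rotate/shift world about the bench so plane is z=0
    nrm=np.array([-c[0],-c[1],1]);nrm/=np.linalg.norm(nrm)
    ax=np.cross(nrm,[0,0,1]);Rm=cv2.Rodrigues(ax)[0]
    cam=F[n]["extrinsics"][:3,3]
    # a tilt of the camera: rotate about the camera centre, then shift z
    T=F[n]["extrinsics"].copy();T[:3,:3]=Rm@T[:3,:3]
    g=dict(F[n]);g["extrinsics"]=T
    P=cloud(g).reshape(-1,3);dz=np.median(P[ok&(np.abs(r)<.005),2]);T[2,3]-=dz;print("dz",dz)
    np.save(f"T_{n}.npy",T)
    for k,pr,i in (("leaf",LEAF,(.4467,.208,-.275)),("spare",SPARE,(.447,-.225,-.54)),("house",HOUSE,(.672,-.001,.355))):
        m=fit([rays(g,bx[k][n])],pr,i);print(k,m.x.round(4),round(m.fun,2))
E
```

```text
top plane slope x,y, z at .55 [-0.00141  0.00074 -0.00088]
dz -0.0006424636369763981
leaf [ 0.4472  0.2082 -0.279 ] 4.21
spare [ 0.4478 -0.2261 -0.539 ] 4.25
house [ 0.6736 -0.0017  0.3579] 5.34
side plane slope x,y, z at .55 [ 0.00094 -0.00019  0.00014]
dz 2.864619161468962e-05
leaf [ 0.4473  0.2078 -0.2709] 8.79
spare [ 0.4473 -0.2243 -0.5346] 3.53
house [ 0.6717 -0.0011  0.3448] 10.63
```

```bash
python3 - <<'E'
from fit import *
F={n:dict(np.load(n+"0.npz")) for n in("top","side")}
for n in F:F[n]["extrinsics"]=np.load(f"T_{n}.npy")
bx=dict(top=(280,108,372,184),side=(335,177,415,245))
R={n:[rays(F[n],bx[n])] for n in F}
def mk(q):
    px,py,tx,tz,zt=q
    return [B(-40,40,-65,65,0,60),B(-40,px,-py,py,60,zt),B(-57,-40,19,43,61,66),B(-57,-40,-43,-19,61,66),C(-60,72,19,43),C(-60,72,-43,-19),B(-tx,tx,-86,86,0,tz)]
# joint: separate xyyaw for cams, shared geometry
def L(v): 
    pr=mk(v[6:]); return loss(v[:3],R["top"],pr,0)+loss(v[3:6],R["side"],pr,0)
v=np.array([.6736,-.0017,.358,.6717,-.0011,.345,2,43,14,6,66.])
for it in range(4):
    sim=np.vstack([v,v+np.diag([.003,.003,.02,.003,.003,.02,5,3,4,3,1.5])])
    m=minimize(L,v,method="Nelder-Mead",options=dict(initial_simplex=sim,maxiter=700,xatol=1e-5,fatol=1e-3,adaptive=True));v=m.x
    print(v.round(4),m.fun)
np.save("house_v.npy",v)
out=[]
for n,p in(("top",v[:3]),("side",v[3:6])):
    o,d,z=R[n][0];M=rz(p[2]);t=cast((o-[p[0],p[1],0])@M,d@M,mk(v[6:]));t=np.minimum(t,-o[2]/d[:,2])
    a,b,c,e=bx[n];r=((z-t)*1e3).reshape(e-b,c-a)
    g=np.clip(128+r*12,0,255).astype(np.uint8)
    out.append(cv2.resize(g,(395,int(395*(e-b)/(c-a))),interpolation=cv2.INTER_NEAREST))
h=max(x.shape[0] for x in out)
cv2.imwrite("pics/hres.png",np.hstack([cv2.copyMakeBorder(x,0,h-x.shape[0],0,0,0) for x in out]))
E
```

```text
[ 6.73500e-01 -1.80000e-03  3.59100e-01  6.71700e-01 -1.00000e-03
  3.45200e-01  2.58190e+00  4.18936e+01  2.03185e+01  3.53720e+00
  6.58278e+01] 13.97751926290396
[ 6.73500e-01 -1.80000e-03  3.59100e-01  6.71700e-01 -1.00000e-03
  3.45100e-01  2.57760e+00  4.18833e+01  2.03136e+01  3.52530e+00
  6.58279e+01] 13.976944771636301
[ 6.73500e-01 -1.80000e-03  3.59100e-01  6.71700e-01 -1.00000e-03
  3.45100e-01  2.57770e+00  4.18833e+01  2.03130e+01  3.52510e+00
  6.58279e+01] 13.976937359585609
[ 6.73500e-01 -1.80000e-03  3.59100e-01  6.71700e-01 -1.00000e-03
  3.45100e-01  2.57770e+00  4.18833e+01  2.03130e+01  3.52510e+00
  6.58279e+01] 13.976937058346671
```

View pics/hres.png

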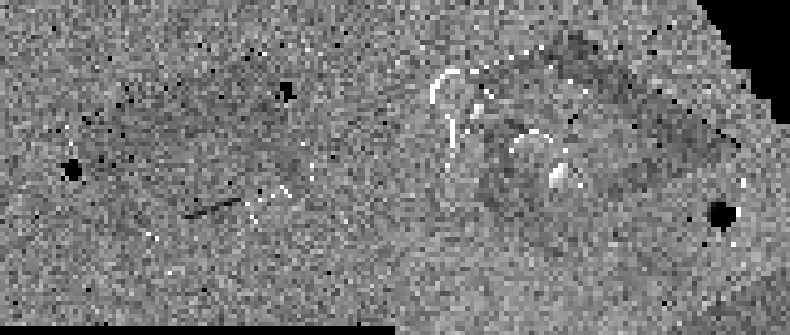

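```bash
cat > edge.py <<'E'
from fit import *
def mk(q):
    px,py,tx,tz,zt=q
    return [B(-40,40,-65,65,0,60),B(-40,px,-py,py,60,zt),B(-57,-40,19,43,61,66),B(-57,-40,-43,-19,61,66),C(-60,72,19,43),C(-60,72,-43,-19),B(-tx,tx,-86,86,0,tz)]
def loss2(p,R,prims,clip=.006,w=None):
    # p: x,y,yaw ; along-ray scale free for each fit
    M=rz(p[2]);t0=np.array([p[0],p[1],0.]);o,d,z=R
    t=np.minimum(cast((o-t0)@M,d@M,prims),-o[2]/d[:,2])*(1+p[3]*.01)
    ok=z>0;r=np.minimum(np.abs(t-z),clip)[ok];return (r).mean()*1e3
E
python3 - <<'E'
from edge import *
bx={"leaf":dict(top=(226,200,270,252),side=(256,172,300,202)),"spare":dict(top=(385,198,437,252),side=(275,272,350,325)),"house":dict(top=(280,108,372,184),side=(335,177,415,245))}
H=mk(np.load("house_v.npy")[6:])
for corr in (0,1):
  for n in("top","side"):
    f=dict(np.load(n+"0.npz"))
    if corr: f["extrinsics"]=np.load(f"T_{n}.npy")
    for k,pr,i in (("leaf",LEAF,(.4467,.208,-.275,0)),("spare",SPARE,(.447,-.225,-.54,0)),("house",H,(.6725,-.001,.355,0))):
        v=np.array(i);R=rays(f,bx[k][n])
        for _ in range(3):
            m=minimize(loss2,v,(R,pr),method="Nelder-Mead",options=dict(initial_simplex=np.vstack([v,v+np.diag([.003,.003,.03,.2])]),maxiter=500,xatol=1e-5,fatol=1e-5));v=m.x
        print(corr,n,k,v.round(4),round(m.fun,3))
E
```

```text
0 top leaf [ 0.4457  0.2088 -0.2776  0.0799] 1.616
0 top spare [ 0.4461 -0.2251 -0.5362  0.088 ] 1.644
0 top house [ 0.6718 -0.0011  0.3578  0.0799] 1.711
0 side leaf [ 0.4478  0.2078 -0.2778  0.0611] 1.883
0 side spare [ 0.4479 -0.2244 -0.5382 -0.0253] 1.366
0 side house [ 0.6722 -0.0011  0.3475 -0.0021] 2.059
1 top leaf [ 0.4472  0.2082 -0.2789  0.019 ] 1.616
1 top spare [ 0.4478 -0.2261 -0.5374 -0.0036] 1.64
1 top house [ 0.6735 -0.0018  0.3582 -0.024 ] 1.713
1 side leaf [ 0.4472  0.2078 -0.2763  0.0536] 1.878
1 side spare [ 0.4473 -0.2244 -0.5448 -0.0126] 1.368
1 side house [ 0.6715 -0.0012  0.3473  0.0311] 2.05
```

Call:
apply_moves --pt "-1 0.008 0 0 0" --pt "-1 0.008 0 0 0" --pt "-1 0.008 0 0 0" --pt "-1 0.0055 0 0 0" --pt "-1 0 0 0 0" --pt "-1 0 0 0 0" --pt "-1 0 0 0 0"

```text
t: 7.63
eef_pos: [0.5792, -0.0376, 0.0708]
ee_rot: [-3.141, 0.001, 0.354]
force: [-0.2, 0.0, -2.5]
width: 0.0117
```

```bash
python3 rel.py 3; python3 - <<'E'
import numpy as np,cv2
from station import eyes
acc=np.mean([eyes.grab_frame("side")["color"].astype(float) for _ in range(4)],0).astype(np.uint8)
cv2.imwrite("pics/s3.png",cv2.resize(acc[170:250,305:405,::-1],None,fx=8,fy=7.5,interpolation=cv2.INTER_CUBIC) if 0 else cv2.resize(acc[170:245,305:405,::-1],None,fx=8,fy=8,interpolation=cv2.INTER_CUBIC))
t=eyes.grab_frame("top")["color"][100:220,240:400,::-1]
cv2.imwrite("pics/t3.png",cv2.resize(t,None,fx=5,fy=5))
E
```

```text
tcp [ 0.5792 -0.0376  0.0708] [-3.1414e+00  7.0000e-04  3.5390e-01] [-0.2  0.  -2.5] 0.011682533063174603
0.84 [325.1, 201.3, 356.7, 226.1]
0.78 [218.3, 174.6, 247.7, 194.5]
0.67 [247.6, 153.3, 274.4, 173.4]
0.46 [292.2, 134.0, 314.3, 157.0]
kin [ 0.5726 -0.04    0.0613  0.3539  0.      0.    ]
[ 0.5743 -0.0378  0.061   0.3738  0.0066 -0.0064] 6.89
[ 0.5743 -0.0379  0.0611  0.3747  0.     -0.0079] 6.9
[ 0.5744 -0.0381  0.0611  0.3587  0.0051 -0.022 ] 6.78
[ 0.5744 -0.0378  0.0612  0.3545 -0.0024 -0.0022] 6.59
house [ 6.723e-01 -1.200e-03  3.451e-01  5.000e-04] 10.546756405393635
bore in axis frame mm [ 0.46 -0.83 -0.18] dyaw 0.009
bore in axis frame mm [ 0.45 -0.18 -0.18] dyaw -0.002
```

View pics/s3.png

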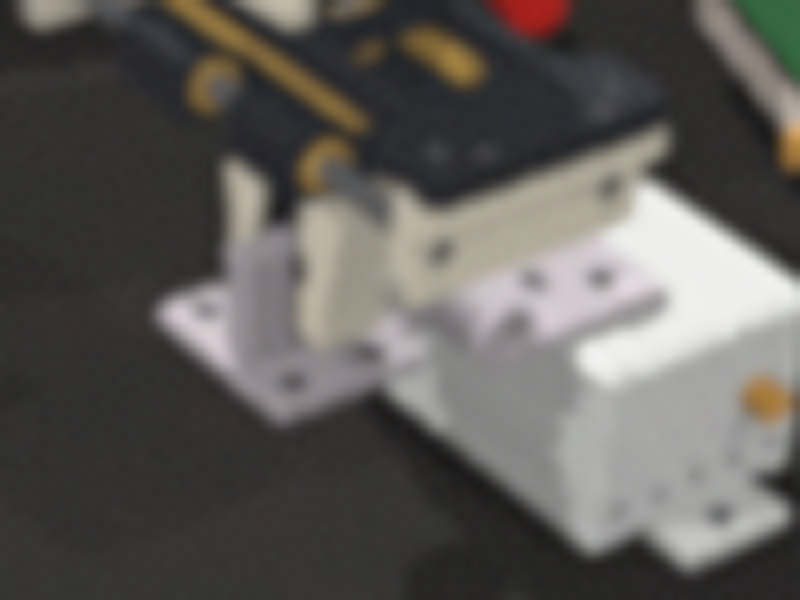

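View pics/r3.png

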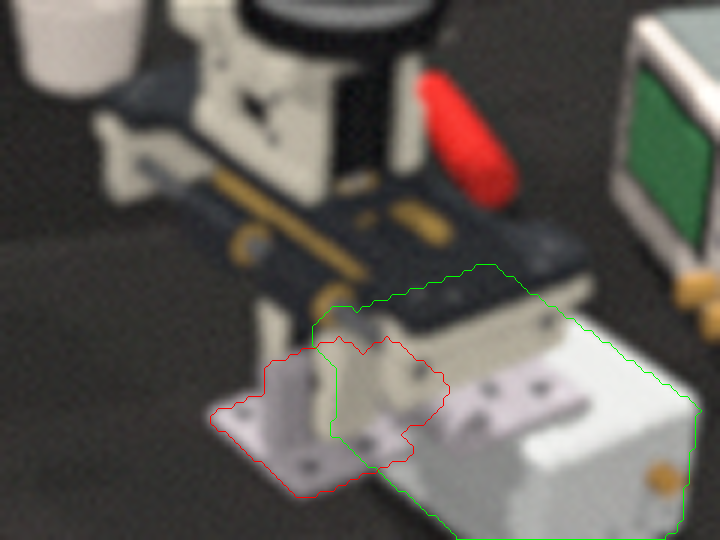

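View pics/t3.png

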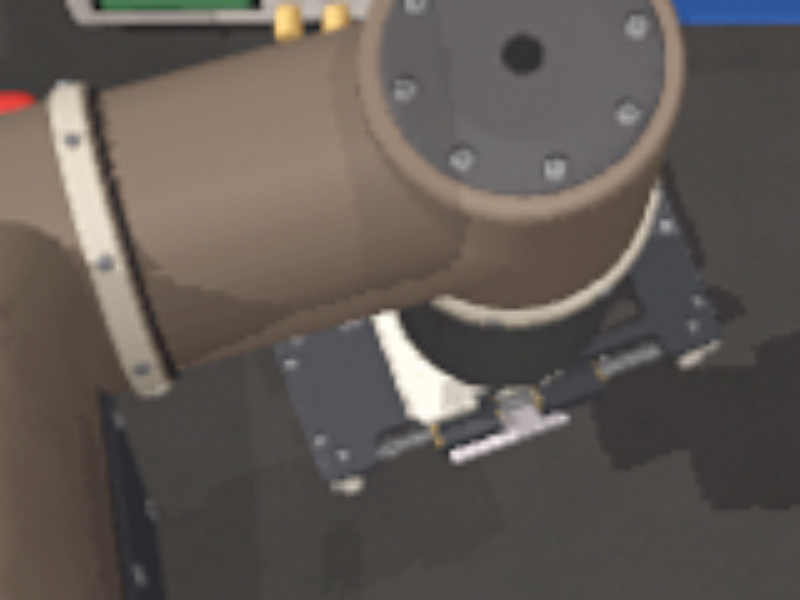

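```bash
python3 - <<'E'
from edge import *
from station import eyes
fs=[eyes.grab_frame("top") for _ in range(4)]
v=np.load("house_v.npy")
for corr in(0,1):
    T=np.load("T_top.npy") if corr else fs[0]["extrinsics"]
    hx=(.6735,-.0018,.358) if corr else (.6718,-.0011,.358)
    hz=0
    bx=(322,172,362,200)
    R=[]
    for f in fs:
        g=dict(f);g["extrinsics"]=T;R.append(rays(g,bx))
    img=np.mean([f["color"].astype(float) for f in fs],0)[bx[1]:bx[3],bx[0]:bx[2]].mean(2)
    M=rz(.355);res=[]
    base=np.array([hx[0],hx[1],0])+rz(hx[2])@[-.105,0,.061]
    # colour: matching of bright region: silhouette score along gradient, + depth
    for s in np.arange(-6,6.1,.5):
        t0=base+M@[s/1e3,0,0];e=0;n=0
        for o,d,z in R:
            tl=cast((o-t0)@M,d@M,LEAF);t=np.minimum(tl,-o[2]/d[:,2])
            r=z-t; use=(z>0)&(r>-.012)   # nearer = gripper
            # bench-where-model-says-leaf costs; leaf-where-model-says-bench: z nearer by ~63mm
            lk=(z>0)&~np.isfinite(tl)&(r<-.045)&(r>-.075)
            e+=np.minimum(np.abs(r[use]),.01).sum()+.01*lk.sum();n+=1
        res.append((s,round(e/n*1e3,1)))
    print(corr,res)
    # subpixel colour edge: profile perpendicular to the rear edge
    f=dict(fs[0]);f["extrinsics"]=T
    acc=np.mean([q["color"].astype(np.float32).mean(2) for q in fs],0)
    prof=[]
    S=np.arange(-8,8.1,.25)
    for s in S:
        W=np.array([base+M@[(-24+s)/1e3,y/1e3,0.0025] for y in np.arange(-22,18,2)])
        uv=proj(f,W).astype(np.float32)
        prof.append(cv2.remap(acc,uv[:,0:1],uv[:,1:2],cv2.INTER_LINEAR).ravel())
    prof=np.array(prof);pm=np.median(prof,1);print(pm.round().astype(int))
    # half-crossing per column
    x=[]
    for c in prof.T:
        lo=c[:12].mean();hi=c[24:48].max();k=np.where(c>(lo+hi)/2)[0]
        if len(k): x.append(S[k[0]])
    print("rear edge shift mm (plus= leaf too far in):",np.median(x),np.round(x,1))
E
```

```text
0 [(np.float64(-6.0), np.float64(1661.5)), (np.float64(-5.5), np.float64(1620.6)), (np.float64(-5.0), np.float64(1562.0)), (np.float64(-4.5), np.float64(1513.9)), (np.float64(-4.0), np.float64(1468.4)), (np.float64(-3.5), np.float64(1430.5)), (np.float64(-3.0), np.float64(1380.2)), (np.float64(-2.5), np.float64(1323.2)), (np.float64(-2.0), np.float64(1285.9)), (np.float64(-1.5), np.float64(1220.4)), (np.float64(-1.0), np.float64(1155.5)), (np.float64(-0.5), np.float64(1116.9)), (np.float64(0.0), np.float64(1183.1)), (np.float64(0.5), np.float64(1230.5)), (np.float64(1.0), np.float64(1291.8)), (np.float64(1.5), np.float64(1309.4)), (np.float64(2.0), np.float64(1325.7)), (np.float64(2.5), np.float64(1360.4)), (np.float64(3.0), np.float64(1393.1)), (np.float64(3.5), np.float64(1426.8)), (np.float64(4.0), np.float64(1453.9)), (np.float64(4.5), np.float64(1498.5)), (np.float64(5.0), np.float64(1536.0)), (np.float64(5.5), np.float64(1551.5)), (np.float64(6.0), np.float64(1566.0))]
[ 73  73  73  72  72  72  72  72  72  72  73  73  74  76  80  82  86  89
  94  99 106 113 121 127 135 143 151 
[... 1014 characters left out ...]
(1276.5)), (np.float64(3.0), np.float64(1304.1)), (np.float64(3.5), np.float64(1331.6)), (np.float64(4.0), np.float64(1375.6)), (np.float64(4.5), np.float64(1411.7)), (np.float64(5.0), np.float64(1444.6)), (np.float64(5.5), np.float64(1456.1)), (np.float64(6.0), np.float64(1470.8))]
[ 73  73  73  72  72  72  72  72  72  72  73  74  74  77  81  84  87  92
  96 103 109 116 124 131 138 146 154 163 172 177 183 188 195 198 201 204
 206 207 206 206 202 198 192 186 183 182 180 178 167 159 149 141 137 132
 126 121 116 111 108 104 104 104 105 106 107]
rear edge shift mm (plus= leaf too far in): -1.75 [-1.8 -1.8 -2.  -1.8 -1.5 -1.8 -2.  -1.8 -1.5 -1.8 -2.  -2.  -1.8 -2.
 -2.  -1.8 -1.5 -1.8 -1.8 -1.8]
```

Call:
apply_moves --pt "-1 0.0006 0 0 0" --pt "-1 0 0 0 0" --pt "-1 0 0 0 0" --pt "-1 0 0 0 0" --pt "-1 0 0 0 0" --pt "-1 0 0 0 0"

```text
t: 8.68
eef_pos: [0.5801, -0.0373, 0.071]
ee_rot: [-3.142, 0.0, 0.354]
force: [-0.1, -0.9, -2.6]
width: 0.012
```

```bash
python3 rel.py 4
```

```text
tcp [ 0.5801 -0.0373  0.071 ] [-3.1416e+00  1.0000e-04  3.5420e-01] [-0.1 -0.9 -2.6] 0.01195868513630035
0.93 [323.3, 201.0, 356.5, 224.3]
0.9 [215.7, 172.1, 246.1, 196.4]
0.67 [360.5, 153.5, 374.6, 174.2]
0.5 [247.6, 154.7, 273.5, 172.8]
kin [ 0.5736 -0.0397  0.0615  0.3542  0.      0.    ]
[ 0.5749 -0.0374  0.0614  0.3753 -0.0019 -0.0026] 6.64
[ 0.5753 -0.0372  0.0615  0.3689 -0.0025 -0.0019] 6.61
[ 0.5751 -0.0376  0.0613  0.3531 -0.0067 -0.0137] 6.73
[ 0.5753 -0.0374  0.0612  0.361  -0.0071 -0.0139] 6.39
house [ 6.723e-01 -1.200e-03  3.451e-01  5.000e-04] 10.546756405393635
bore in axis frame mm [ 1.4  -0.35  0.07] dyaw 0.016
bore in axis frame mm [1.4  0.29 0.07] dyaw 0.005
```

```bash
python3 - <<'E'
from station import job,arm
print(job.job_done()); s=arm.get_state();print(s["t"],s["eef_pos"],s["force"],s["width"])
E
```

```text
the job is handed in; nothing more can be done
None
the job is handed in; nothing more can be done
```

I picked up the short-knuckle steel leaf by its flange and turned it parallel to the housing. I then brought it level into the gap from the front and handed the job in while holding it in the gripper, at about 9 s of the 32 s. No verdict is reported, and my state readout after the hand-in came back empty.

The last checks, as the bore centre against the fixed axis:

| Check | Result |
|---|---|
| Depth, side camera (after the last move) | +1.4 mm |
| Depth, arm position against the mean of both housing fits (my estimate after the last move) | about +0.2 mm |
| Depth, top camera by depth fit (before the last 0.6 mm move inward) | -0.5 to -0.8 mm |
| Depth, top camera by colour edge (before the last move) | -1.75 mm, probably off because of blur |
| Along the gap | within 0.4 mm of the middle |
| Height, side camera | +0.1 mm |
| Parallel | within 0.02 rad |
| Level | within 0.02 rad |

- **Depth disagreement:** The two cameras disagree by about 2 mm in depth. I set the leaf between them, so every estimate stays inside the 3 mm tolerance.
- **Contact:** The wrist read about 2.6 N downward, close to the leaf's own weight, with 0.9 N or less sideways. I saw no sign of it pressing on the housing.
- **Grip:** The gripper opening stayed at 12 mm, the flange thickness, up to the last reading before the hand-in.
- **Other objects:** I did not measure afterwards that the spare and the other things stayed put. The arm's path kept clear of them.

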